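# Hang the electric screwdriver on the spring balancer

### The arm

A 7-joint arm with a two-finger parallel gripper is mounted at the origin on a cart in front of the work surface, level with it; the furniture and walls round the work are solid. World frame = base frame: x ahead of the robot, y to its left, z up, the work surface at z = 0. Lengths are in m, angles in rad, forces in N, time in s.
With the tool pointing down it reaches from about 0.425 to 0.825 m from the base axis. Payload 3.6 kg.
Tool frame: the origin (TCP) lies between the finger pads; the fingertips stand 22 mm ahead of it and the grasp point (between the pads) lies 3 mm ahead of it; z points along the fingers, y is the line along which they close (so a half turn about z gives the same grasp; the last joint's range is limited). The gripper opens to 93 mm and grips with 3 to 60 N. Pads are 15 mm wide; open, the fingers measure 128 mm over their backs; the gripper's body (75 mm by 188 mm) begins 65 mm behind the grasp point.
Start: joints at [-1.208, 0.615, -0.013, 1.423, 0.008, 1.103, -0.04], TCP at [0.247, 0.601, 0.241] pointing down, gripper open.
Joint ranges: [-3.12, 3.12], [-0.3, 2.06], [-1.34, 1.32], [0.26, 2.42], [-1.36, 4.5], [0.01, 1.98], [-2.84, 2.84]. Speed limits (rad/s): [2.79, 2.79, 3.14, 3.14, 3.14, 3.14, 3.14].

### API

Orientations are given as a unit quaternion [x, y, z, w].
In Python, from plant import robot gives the robot as it stands.
- The arm moves only by the tool drive_tool, never from a script. Its argument "rows" is a list of rows, each a list of 3 entries, a list of its own where there are three numbers: the shift along the tool's x, y, z in m, then the turn about the tool's z in degrees, then the finger opening in m, from 0 to 0.093. In form: [[[tx, ty, tz], twist, gripper], ...]. A call has 1 to 12 rows; each row shifts and turns the commanded pose from where the row before left it, along the tool's axes as they then stand; what a row does not reach is not made up. A row lasts 1/12 s, in which the tool goes at most 41.7 mm and 7.16 degrees, less where a joint would pass 70% of its speed; a pose out of reach is approached as far as the arm can. A call with a gripper value outside its range is refused whole. The fingers move at their own pace and stop on an object; "squeeze" is the grip in N (left out, the last holds). Time passes only in rows, so rows that do not move let the fingers close. It gives the time, the measured TCP pose, the force, the opening and the grip force at its end, in the units of the state.
- robot.sense(): the state, without advancing time (a new reading comes with each control period).
- robot.capture(name): name is "scene" or "top" or "wrist"; returns the picture (400x640x3 uint8, red, green, blue); there is no depth.
- robot.get_calibration(name): a dict with "camera_matrix" (3x3 intrinsics, pixels), "D" ([k1, k2, p1, p2, k3] as OpenCV has them; the pictures are not rectified), "eye" and "orientation" of the camera in the world. Camera axes: x right, y down, z forward; pixel columns grow to the right and rows downward; lengths in m; the calibration is good to about 2 mm. A picture is of the moment at which its call begins: read the wrist's pose just before it. get_calibration takes no time and is no camera call; for the wrist camera it gives the pose at the moment of the call.
- robot.finish_job(): hands the job in; it is judged then, once.
The state is a dict: "time": time; "q": joint angles; "dq": joint speeds; "joint_torque": joint torques, N m; "position": TCP position; "ee_rot": TCP orientation; "wrist_force": force on the tool from outside, world axes, zero at the start; "ft_torque": the same for the moment, N m; "opening": finger opening in m; "grip_force": force on a finger pad.
Only numpy, scipy, OpenCV 4.12 (cv2) and the standard library are available. Lean on these libraries where they do the work, as an engineer would, in place of code of your own. Each camera call takes 0.05 s, during which the arm holds its last target. There are 200 camera calls.

### The job

The electric screwdriver stands in its blue dock and should hang on the spring balancer: take the hook by its red grip, pull it down against its spring, and press its mouth onto the wire bail on top of the screwdriver until you feel the bar inside and behind the brass latch, never pressing on the tool with more than 15 N. Then ease the hook up under control, never letting it fly, until it has carried the screwdriver out of the dock to the very top of its travel, and let go so that the tool hangs there still. Leave the other things on the bench where they are.

Things in the scene. Friction and masses are not known exactly. Their poses are not given: they have to be found in the camera images.
- hook: steel snap hook on a vertical swivel at the end of the balancer's arm. Origin: swivel axis, mid arm (14 mm thick), z up. 8 mm thick in y; mouth faces -x, 22 to 39 mm below the origin, shut at x = -11 mm by a brass latch that a bar pressed from -x (1 to 4 N) swings inward; it shuts by itself above a bar lying lower. Tip at x = -14, inner face of the back at x = 4.5, bottom 58 mm below the origin
- hook_grip (a point): middle of the hook's red grip, 32 mm above the hook's origin: upright block 36 mm along the hook's x, 12 mm along its y, 38 mm high, foot 12 mm above the origin; pinch it from above across y. Arm and hook follow it anywhere 120 to 350 mm from the post and turn with it (swivel nearly free, 3 rad either way from mid)
- hook_seat (a point): where the middle of a bail bar lies when it hangs in the hook: 49.5 mm below the hook's origin; same axes as the hook
- carriage (a joint): how far hook and arm are pulled down the post, m; 0 = top stop, 0.15 = bottom stop. A spring pulls up, net about 7 N at the top to 10 N at the bottom with nothing hooked, enough to lift the screwdriver; let go, the hook flies up
- driver: in-line electric screwdriver, green and black, 39 mm thick, 0.26 to 0.44 kg, standing by its nose in the dock with 1 mm of play: pressed at the bail it first leans a few mm, then stands firm. Origin: end of its bit, on its axis; z up along the axis; top of the cap at z = 132 mm
- bail_pivot (a point): middle of the bail's pivot axis, on the driver's axis at z = 128 mm, driver's axes. Bail: 5 mm steel wire, legs at y = -22.5 and 22.5 mm, bar parallel to y, 40 mm from the pivot; the hook may take it from +x or -x. Stiff in its pivots (slips above about 22 N), it was left leaning to +x or -x by up to 0.5 rad: bar up to 19 mm off, 5 mm lower, not measured, find it by feel or eye
- dock: fixed dock: blue plate 92 x 92 mm on rubber feet with a grey cup 46 mm across, rim 82 mm above the bench, 14.5 mm inner radius; the screwdriver stands 68 mm deep in it. Origin at the centre of its underside
- balancer: fixed balancer post, 34 mm aluminium tube on a 110 mm base plate, black head, 446 mm high; origin at the centre of its underside. The two links of its arm (185 mm each) lie below the foot of the red grip
- multimeter: yellow and grey multimeter, 140 x 69 x 44 mm, bystander, origin at the centre of its underside
- side_cutter: blue side cutter, 130 x 49 x 11 mm, bystander, origin at the centre of its underside
- tape_roll: blue tape roll, 67 mm across, 19 mm high, bystander, origin at the centre of its underside

How it is judged:
By the outcome, as a careful person would: the job done as asked, in the order asked, and still so for the second after the job is handed in, with the robot touching nothing.
It also fails if it takes over 72 s, if anything falls off the work surface, if the arm or the gripper's body presses on something with over 40 N, if the wrist force passes 120 N, or if a joint passes its speed limit or range.

## Working session

There is one attempt and no reset: what is moved stays moved. The work goes in short steps, Python scripts to look and compute and a tool call to move; the robot and the scene stay as the last step left them, time stands still between calls to the robot, and variables do not carry over. Pictures are saved under pics/ and viewed, at most 10 in all, crops included, and the job is handed in when it is done.

Besides the shell and the picture viewer there is one more tool, called after "Request:" as name(argument=value, ...), one argument or row to a line, values as JSON. drive_tool: Moves the arm, as the interface text tells. Its arguments: {"type":"object","properties":{"rows":{"type":"array"},"squeeze":{"type":"number"}},"required":["rows"]}

```bash
mkdir -p pics; ls
cat > h.py <<'E'
import numpy as np,cv2
from scipy.spatial.transform import Rotation as R
from plant import robot
def ray(cal,px):
    K=np.array(cal["camera_matrix"]);D=np.array(cal["D"])
    p=cv2.undistortPoints(np.array([[px]],float),K,D)[0,0]
    o=np.array(cal["orientation"]);M=R.from_quat(o).as_matrix() if o.size==4 else o.reshape(3,3)
    d=M@np.array([p[0],p[1],1.]);return np.array(cal["eye"]),d/np.linalg.norm(d)
def plane(cal,px,z):
    e,d=ray(cal,px);return e+d*(z-e[2])/d[2]
def two(c1,p1,c2,p2):
    e,d=ray(c1,p1);f,g=ray(c2,p2)
    s=np.linalg.lstsq(np.c_[d,-g],f-e,rcond=None)[0];a=e+d*s[0];b=f+g*s[1]
    return (a+b)/2,np.linalg.norm(a-b)
def proj(cal,P):
    o=np.array(cal["orientation"]);M=R.from_quat(o).as_matrix() if o.size==4 else o.reshape(3,3)
    p=M.T@(np.array(P)-cal["eye"])
    return cv2.projectPoints(p.reshape(1,3),np.zeros(3),np.zeros(3),np.array(cal["camera_matrix"]),np.array(cal["D"]))[0].ravel()
E
python3 - <<'E'
from h import *
for n in("scene","top"):
    cv2.imwrite(f"pics/{n}0.png",robot.capture(n)[:,:,::-1]); print(robot.get_calibration(n))
s=robot.sense();print(s)
E
```

```text
pics
{'camera_matrix': array([[448.06403391,   0.        , 323.32197809],
       [  0.        , 448.06403391, 192.27033038],
       [  0.        ,   0.        ,   1.        ]]), 'D': array([0.02145614, 0.        , 0.        , 0.        , 0.        ]), 'eye': array([-0.06630624, -0.47865067,  0.66905795]), 'orientation': array([ 0.77369037, -0.38761259,  0.22246533, -0.44907557])}
{'camera_matrix': array([[473.26434943,   0.        , 319.83066363],
       [  0.        , 473.26434943, 198.46104177],
       [  0.        ,   0.        ,   1.        ]]), 'D': array([-0.1341525,  0.       ,  0.       ,  0.       ,  0.       ]), 'eye': array([3.22913266e-01, 9.35859041e-04, 1.40601744e+00]), 'orientation': array([ 0.72495257, -0.68103369,  0.07042443, -0.0753478 ])}
{'time': 0.1, 'q': array([-1.20751737,  0.61579996, -0.01261242,  1.42466818,  0.00807716,
        1.10341289, -0.04038889]), 'dq': array([ 0.00127922, -0.00192527, -0.00029084, -0.00336149,  0.00109634,
       -0.00013543, -0.00123391]), 'joint_torque': array([ 9.75951807e-04, -4.60043693e+01,  2.09903643e-01, -1.66246247e+01,
       -6.12390926e-02,  1.69055129e-02,  1.18234329e-04]), 'position': array([0.24673271, 0.60066432, 0.23963495]), 'ee_rot': array([ 1.93627364e-01,  9.81074508e-01, -1.09905743e-03, -2.12751744e-04]), 'wrist_force': array([ 0.19891331, -0.05106886,  0.72492397]), 'ft_torque': array([0.03033693, 0.04784877, 0.01156078]), 'grip_force': 0.0, 'opening': 0.09295727481857767}
```

View pics/scene0.png

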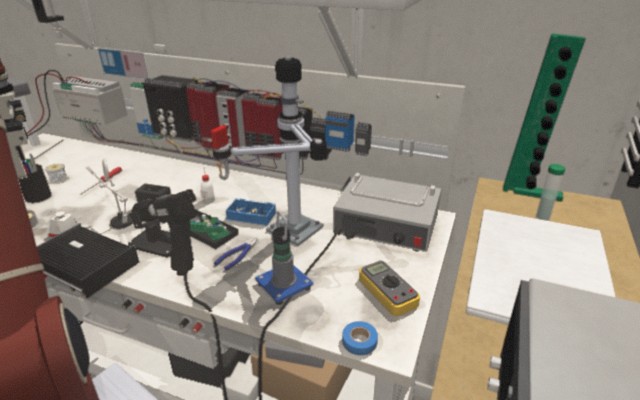

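View pics/top0.png

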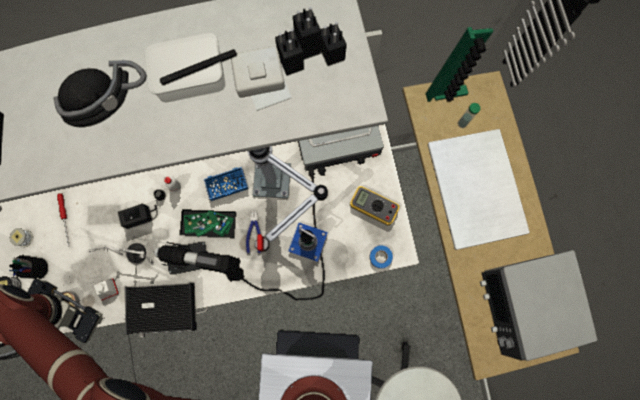

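The scene view shows the red grip at about (221,138), the driver at about (281,255) in its blue dock and the post at about (293,150). In the top view the grip is at (262,242), the arm elbow at (320,191), the driver at (308,240) and the post head at (262,154). Next I'll enlarge these areas and measure by colour masks.

Run:
```python
from h import *
a=cv2.imread("pics/scene0.png");b=cv2.imread("pics/top0.png")
A=cv2.resize(a[110:310,195:335],(420,600),interpolation=3);B=cv2.resize(b[140:280,240:335],None,fx=4,fy=4,interpolation=3)[:600]
o=np.zeros((600,800,3),np.uint8);o[:,:420]=A;o[:B.shape[0],420:420+B.shape[1]]=B[:,:380]
cv2.imwrite("pics/z0.png",o)
C={n:robot.get_calibration(n) for n in("scene","top")}
def cen(im,lo,hi,box):
    h=cv2.cvtColor(im,40);m=cv2.inRange(h,lo,hi);k=np.zeros_like(m);x0,y0,x1,y1=box;k[y0:y1,x0:x1]=m[y0:y1,x0:x1]
    n,l,s,c=cv2.connectedComponentsWithStats(k);i=1+np.argmax(s[1:,4]);return s[i],c[i]
rs=cen(a,(0,150,80),(8,255,255),(205,115,232,165));rt=cen(b,(0,130,60),(8,255,255),(250,225,275,260));print(rs,rt)
print("grip",two(C["scene"],rs[1],C["top"],rt[1]))
ds=cen(a,(105,120,60),(125,255,255),(250,255,320,305));dt=cen(b,(105,120,60),(125,255,255),(280,215,335,270));print(ds,dt)
h=cv2.cvtColor(b,40);m=cv2.inRange(h,(105,120,60),(125,255,255));k=np.zeros_like(m);k[215:270,280:335]=m[215:270,280:335]
P=np.argwhere(k)[:,::-1].astype(np.float32);r=cv2.minAreaRect(P);bx=cv2.boxPoints(r);print(r)
w=np.array([plane(C["top"],p,0.012) for p in bx]);print(w,w.mean(0))
for p in [(321,190),(262,154)]:print(plane(C["top"],p,.33),plane(C["top"],p,.44))
```

```text
(array([209, 125,  19,  23, 308], dtype=int32), array([218.77597403, 135.92207792])) (array([257, 235,   7,  16,  88], dtype=int32), array([259.60227273, 242.17045455]))
grip (array([0.43628442, 0.14423413, 0.34534729]), np.float64(0.0010814635160964442))
(array([274, 267,  38,  34, 314], dtype=int32), array([294.68152866, 285.00955414])) (array([289, 223,  38,  38, 542], dtype=int32), array([308.21217712, 242.82841328]))
((307.99493408203125, 241.38955688476562), (30.96306800842285, 30.552417755126953), 19.17900848388672)
[[ 0.45160112  0.10269155  0.012     ]
 [ 0.53937574  0.07923622  0.012     ]
 [ 0.51433429 -0.0095638   0.012     ]
 [ 0.42721076  0.01475459  0.012     ]] [0.48313048 0.04677964 0.012     ]
[0.56829245 0.01412257 0.33      ] [0.54320763 0.0127745  0.44      ]
[0.64722751 0.15956428 0.33      ] [0.61407325 0.14334789 0.44      ]
```

View pics/z0.png

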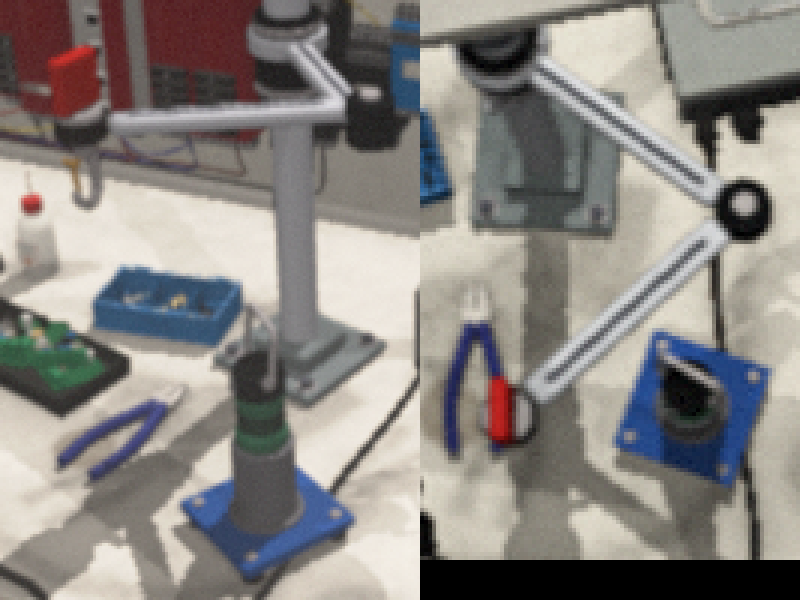

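The enlarged crop shows the grip standing nearly along world x, with the brass latch on the robot's side of the hook. The bail bar runs from about (300,228) to (314,235) in the top picture. Now the numbers, plus a lift and approach for a closer wrist view.

Run:
```python
from h import *
b=cv2.imread("pics/top0.png")
C={n:robot.get_calibration(n) for n in("scene","top")};T=C["top"];S=C["scene"]
b1=plane(T,(300,228),.18);b2=plane(T,(313.75,235),.18);d=b2-b1
print("bar",b1,b2,np.linalg.norm(d),np.degrees(np.arctan2(d[1],d[0])))
h=cv2.cvtColor(b,40);m=cv2.inRange(h,(0,130,60),(8,255,255));k=np.zeros_like(m);k[225:260,250:275]=m[225:260,250:275]
r=cv2.minAreaRect(np.argwhere(k)[:,::-1].astype(np.float32));bx=cv2.boxPoints(r);print(r)
w=np.array([plane(T,p,.36) for p in bx]);print(w[:,:2])
print("disc",plane(T,(263,243.75),.33))
for z in(.146,.182):print(z,proj(T,[.483,.047,z]),proj(S,[.483,.047,z]))
# post by tube base / head rays: two views of head top & elbow
print("post head",two(S,(288,66),T,(260,154)),"elbow",two(S,(195+368/3,110+95/3),T,(240+323/4,140+203/4)))
bp=[(420+220/1,0)]
# base plate corners in top crop
for u in [(620,95),(612,232),(472,228)]:print("plate",plane(T,(240+(u[0]-420)/4,140+u[1]/4),.012)[:2])
q=robot.sense();M=R.from_quat(q["ee_rot"]).as_matrix();print(M.round(3))
W=robot.get_calibration("wrist");o=np.array(W["orientation"]);Mw=R.from_quat(o).as_matrix();print("wcam in tool",M.T@(np.array(W["eye"])-q["position"]),(M.T@Mw).round(2),W["camera_matrix"][0],W["D"])
```

```text
bar [0.49738765 0.06444756 0.18      ] [0.48126121 0.02736789 0.18      ] 0.04043468087769158 -113.50486044568541
((259.5382385253906, 242.49705505371094), (15.185907363891602, 5.905630588531494), 85.60128784179688)
[[0.44943651 0.15196064]
 [0.45130815 0.13889114]
 [0.41778777 0.13344759]
 [0.41591839 0.14643911]]
disc [0.43439622 0.13856443 0.33      ]
0.146 [306.64610987 235.54117608] [280.03398535 230.60635702]
0.182 [306.26069708 233.76854116] [279.10357066 215.77287652]
post head (array([0.62181302, 0.14138638, 0.43586207]), np.float64(0.019167149991506024)) elbow (array([0.5688099 , 0.01436014, 0.32105671]), np.float64(0.0009329070627922011))
plate [0.71716411 0.1178156 ]
plate [0.60996199 0.11569363]
plate [0.60643875 0.22162263]
[[-0.925  0.38  -0.001]
 [ 0.38   0.925 -0.002]
 [-0.    -0.002 -1.   ]]
wcam in tool [ 0.08046615 -0.00090679 -0.14411037] [[ 0.   -0.96 -0.29]
 [ 1.    0.    0.  ]
 [-0.   -0.29  0.96]] [279.28814031   0.         320.18176144] [0.00735861 0.         0.         0.         0.        ]
```

Request:
drive_tool(
  rows=[
    [[0,0,-0.04],0,0.093],
    [[0,0,-0.04],0,0.093],
    [[0,0,-0.04],0,0.093],
    [[0,0,-0.04],0,0.093],
    [[0,0,-0.03],0,0.093],
  ],
)

```text
time: 0.52
position: [0.247, 0.6013, 0.4342]
ee_rot: [0.194, 0.981, 0.002, 0.0]
wrist_force: [0.6, 0.9, 1.0]
opening: 0.0927
grip_force: 0.0
```

Request:
drive_tool(
  rows=[
    [[-0.0248,-0.0252,0],0,0.093],
    [[-0.0248,-0.0252,0],0,0.093],
    [[-0.0248,-0.0252,0],0,0.093],
    [[-0.0248,-0.0252,0],0,0.093],
    [[-0.0248,-0.0252,0],0,0.093],
    [[-0.0248,-0.0252,0],0,0.093],
    [[-0.0248,-0.0252,0],0,0.093],
    [[-0.0248,-0.0252,0],0,0.093],
    [[-0.0248,-0.0252,0],0,0.093],
    [[-0.0248,-0.0252,0],0,0.093],
    [[-0.0248,-0.0252,0],0,0.093],
    [[-0.0248,-0.0252,0],0,0.093],
  ],
)

```text
time: 1.52
position: [0.4074, 0.2065, 0.4304]
ee_rot: [0.194, 0.981, -0.0, -0.0]
wrist_force: [0.1, -0.3, -0.6]
opening: 0.093
grip_force: 0.0
```

Request:
drive_tool(
  rows=[
    [[-0.012,-0.012,0],-5,0.06],
    [[0,0,0],-5,0.06],
    [[0,0,0],-5,0.06],
    [[0,0,0],-5,0.06],
    [[0,0,0],-5,0.06],
    [[0,0,0],-5,0.06],
    [[0,0,0],-2,0.06],
    [[0,0,0],0,0.06],
  ],
)

```text
time: 2.18
position: [0.4137, 0.1926, 0.4302]
ee_rot: [-0.084, 0.996, -0.0, -0.001]
wrist_force: [-0.1, 1.1, -0.4]
opening: 0.0601
grip_force: 0.0
```

Run:
```python
from h import *
s=robot.sense();print(s["position"],s["ee_rot"],s["q"])
cv2.imwrite("pics/w1.png",robot.capture("wrist")[:,:,::-1])
import pickle;pickle.dump(robot.get_calibration("wrist"),open("w1.pkl","wb"))
```

```text
[0.41365485 0.19257106 0.43023767] [-8.44772728e-02  9.96425248e-01 -2.20990020e-04 -5.17350305e-04] [-0.56578618  0.16497929  0.10072369  1.6004014  -0.01680096  1.3781847
  1.27676635]
```

View pics/w1.png

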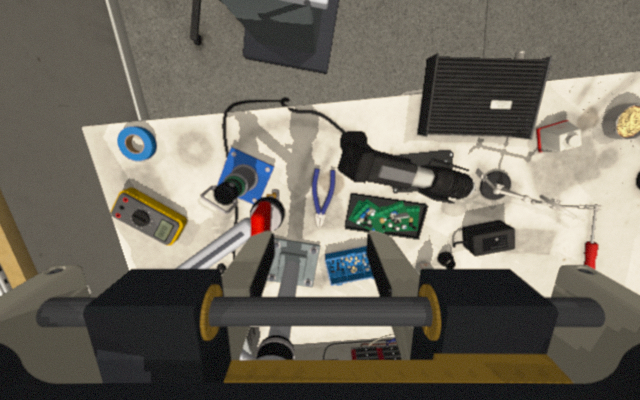

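The wrist view shows the red grip near (260,215), the brass latch at (275,193), the driver cap at (232,188) and the bail loop around (207,197). I'll enlarge it.

Run:
```python
import cv2
a=cv2.imread("pics/w1.png");cv2.imwrite("pics/w1z.png",cv2.resize(a[140:240,185:305],(720,600),interpolation=cv2.INTER_CUBIC))
```

```text
(no output)
```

View pics/w1z.png

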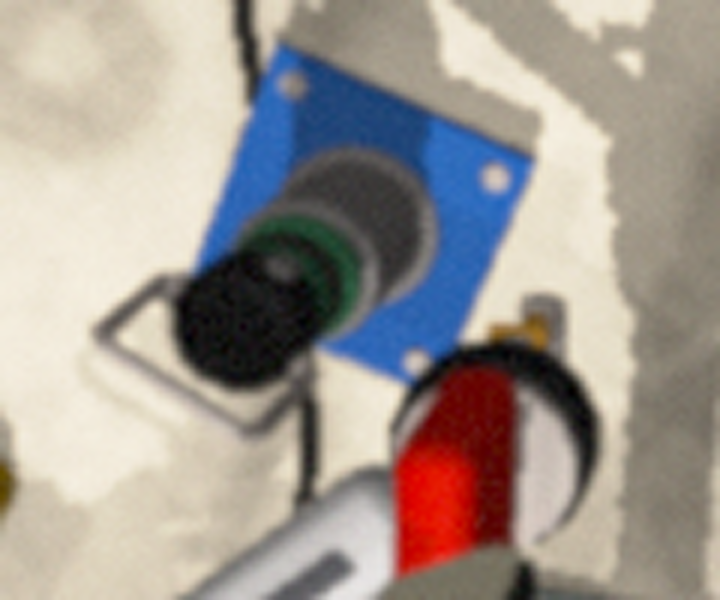

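The enlarged view shows the bail bar from crop (98,332) to (252,433) and the cap centre at (245,318). I'll cast rays for both.

Run:
```python
from h import *
import pickle
W=pickle.load(open("w1.pkl","rb"));T=robot.get_calibration("top");S=robot.get_calibration("scene")
px=lambda u,v:(185+u/6,140+v/6)
for z in(.17,.175,.18,.185):
    a=plane(W,px(100,331),z);b=plane(W,px(250,431),z);d=a-b
    print(z,a[:2],b[:2],"mid",((a+b)/2)[:2],np.linalg.norm(d),np.degrees(np.arctan2(d[1],d[0])))
print("cap",plane(W,px(245,318),.146),"cup top",plane(W,px(360,230),.082))
pl=[plane(W,px(*p),.014)[:2] for p in[(283,45),(535,160),(190,290)]];print("plate",pl,(pl[1]+pl[2])/2)
c=(plane(W,px(98,332),.18));print("corners wrist+scene/top:")
for wp,tp in(((100,331),(313.75,235)),((250,431),(300,228))):print(two(W,px(*wp),T,tp))
print(two(W,px(175,381),S,(195+258/3,110+316/3)))
g=[(440,372),(395,575),(470,450),(515,372)]
print("red top face corners",[plane(W,px(*p),.364)[:2] for p in [(398,455),(475,455)]], "origin disc",plane(W,px(500,445),.33))
```

```text
0.17 [0.48142147 0.021226  ] [0.50186121 0.06022272] mid [0.49164134 0.04072436] 0.04402870868642061 -117.66082283649581
0.175 [0.47959943 0.02315828] [0.4997865  0.06167296] mid [0.48969297 0.04241562] 0.043484468046703015 -117.66082283649578
0.18 [0.47777738 0.02509056] [0.4977118 0.0631232] mid [0.48774459 0.04410688] 0.04294022740698543 -117.66082283649584
0.185 [0.47595533 0.02702284] [0.4956371  0.06457344] mid [0.48579622 0.04579814] 0.04239598676726786 -117.66082283649578
cap [0.48009119 0.04968606 0.146     ] cup top [0.46853024 0.06270248 0.082     ]
plate [array([0.42874611, 0.01612798]), array([0.45297736, 0.10294703]), array([ 0.51818374, -0.00912331])] [0.48558055 0.04691186]
corners wrist+scene/top:
(array([0.47935287, 0.02632288, 0.18079407]), np.float64(0.004124703499569148))
(array([0.49675296, 0.06412149, 0.18287934]), np.float64(0.0005665060503211366))
(array([0.48655274, 0.04481411, 0.18221545]), np.float64(0.0004889530567236412))
red top face corners [array([0.42146616, 0.13624742]), array([0.41973952, 0.14640643])] origin disc [0.43128638 0.14501965 0.33      ]
```

Run:
```python
from h import *
import pickle
W=pickle.load(open("w1.pkl","rb"));S=robot.get_calibration("scene");T=robot.get_calibration("top")
def zat(cal,p,xy):
    e,d=ray(cal,p);h=d[:2];t=h@(np.array(xy)-e[:2])/(h@h);return e+d*t
cr=lambda u,v:(195+u/3,110+v/3)
u=np.array([.985,.17]);o=np.array([.434,.1425])
print("bottom",zat(S,cr(88,208),o-.002*u)," expect o-58")
print("red top near corner",zat(S,cr(50,62),o-.018*u),"far",zat(S,cr(97,44),o+.018*u)," expect o+50")
print("red foot near",zat(S,cr(53,118),o-.018*u),"far",zat(S,cr(98,104),o+.018*u)," expect o+12")
s=robot.sense();M=R.from_quat(s["ee_rot"]).as_matrix();print("tool shift to grip",M.T@(np.array([.434,.1425,.353])-s["position"]))
```

```text
bottom [0.43389241 0.14065578 0.25602861]  expect o-58
red top near corner [0.41775284 0.13827652 0.36328912] far [0.45745931 0.14071501 0.36178736]  expect o+50
red foot near [0.41554935 0.1400013  0.3268479 ] far [0.45457742 0.1431748  0.32154435]  expect o+12
tool shift to grip [-0.01176379 -0.0527837   0.07725558]
```

Request:
drive_tool(
  rows=[
    [[-0.006,-0.026,0],0,0.06],
    [[-0.006,-0.027,0],0,0.06],
    [[0,0,0.02],0,0.06],
    [[0,0,0.02],0,0.06],
    [[0,0,0.02],0,0.06],
    [[0,0,0.012],0,0.06],
    [[0,0,0.006],0,0.06],
    [[0,0,0],0,0.06],
  ],
)

```text
time: 2.9
position: [0.4339, 0.1424, 0.3514]
ee_rot: [-0.084, 0.996, -0.0, -0.002]
wrist_force: [-0.2, -0.2, 0.6]
opening: 0.0601
grip_force: 0.0
```

Request:
drive_tool(
  rows=[
    [[0,0,0],0,0.03],
    [[0,0,0],0,0.02],
    [[0,0,0],0,0.014],
    [[0,0,0],0,0.008],
    [[0,0,0],0,0.0],
    [[0,0,0],0,0.0],
    [[0,0,0],0,0.0],
    [[0,0,0],0,0.0],
  ],
  squeeze=40,
)

```text
time: 3.57
position: [0.4346, 0.1425, 0.3527]
ee_rot: [-0.084, 0.996, -0.0, 0.0]
wrist_force: [-0.7, -0.1, -0.2]
opening: 0.0117
grip_force: 39.9
```

Run:
```python
from h import *
s=robot.sense();print(s["position"],s["ee_rot"],s["wrist_force"],s["ft_torque"])
a=robot.capture("scene")[:,:,::-1];b=robot.capture("wrist")[:,:,::-1]
o=np.zeros((600,800,3),np.uint8);o[:,:400]=cv2.resize(a[100:250,190:290],(400,600),interpolation=2);o[:300,400:]=cv2.resize(b[130:280,170:370],(400,300),interpolation=2);cv2.imwrite("pics/g.png",o)
```

```text
[0.43462913 0.14254752 0.35270895] [-8.42739110e-02  9.96442626e-01 -8.67377284e-06  1.55285894e-05] [-0.70125276 -0.10221655 -0.21471386] [-0.01011223  0.09466966  0.01652582]
```

View pics/g.png

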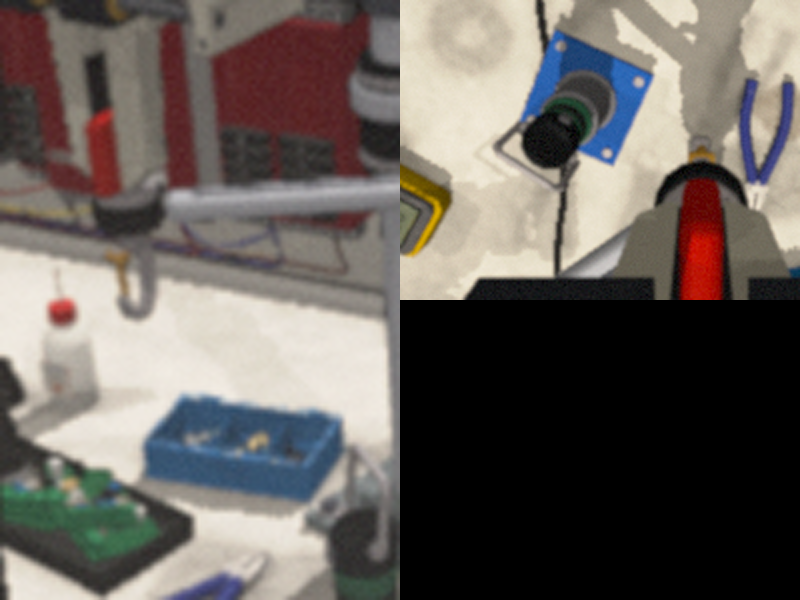

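The grip is held (11.7 mm). In this wrist view the bail corners are at about (218.5,204) and (248.5,223.5). I'll triangulate them against the first wrist view.

Run:
```python
from h import *
import pickle
W=pickle.load(open("w1.pkl","rb"));V=robot.get_calibration("wrist");S=robot.get_calibration("scene")
px=lambda u,v:(185+u/6,140+v/6)
A=two(W,px(100,331),V,(218.5,204));B=two(W,px(250,431),V,(248.5,223.5));print(A,B)
for z in(.175,.18,.185):
    a=plane(V,(218.5,204),z);b=plane(V,(248.5,223.5),z);d=a-b;print(z,(a+b)[:2]/2,np.linalg.norm(d),np.degrees(np.arctan2(d[1],d[0])))
print("scene",two(V,(233.5,213.7),S,(195+258/3,110+316/3)),"cap",plane(V,(170+152/2,130+140/2),.146))
```

```text
(array([0.47496926, 0.0282    , 0.1883516 ]), np.float64(0.0004726203539843586)) (array([0.4985239 , 0.06253316, 0.17782063]), np.float64(0.00018161506066755785))
0.175 [0.49005739 0.04289597] 0.04279717603200167 -116.78199244673866
0.18 [0.48795724 0.04420787] 0.04213230384127082 -116.78199244673873
0.185 [0.48585709 0.04551978] 0.04146743165053994 -116.78199244673866
scene (array([0.48654606, 0.04474794, 0.18227663]), np.float64(0.0005884882581297816)) cap [0.48007525 0.0497264  0.146     ]
```

Request:
drive_tool(
  rows=[
    [[0,0,0],4,0.0],
    [[0,0,0],5,0.0],
    [[0,0,0],5,0.0],
    [[0,0,0],5,0.0],
    [[0,0,0],5,0.0],
    [[0,0,0],5,0.0],
    [[0,0,0],4,0.0],
    [[0,0,0],3,0.0],
    [[0,0,0],0,0.0],
  ],
  squeeze=50,
)

```text
time: 4.42
position: [0.4347, 0.1427, 0.3527]
ee_rot: [0.228, 0.974, 0.0, 0.0]
wrist_force: [-0.2, 0.8, -0.2]
opening: 0.0117
grip_force: 50.0
```

Request:
drive_tool(
  rows=[
    [[-0.006,-0.003,0],0,0.0],
    [[-0.012,-0.006,0],0,0.0],
    [[-0.013,-0.006,0],0,0.0],
    [[-0.013,-0.006,0],0,0.0],
    [[-0.013,-0.006,0],0,0.0],
    [[-0.013,-0.006,0],0,0.0],
    [[-0.013,-0.006,0],0,0.0],
    [[-0.013,-0.006,0],0,0.0],
    [[-0.013,-0.006,0],0,0.0],
    [[-0.012,-0.006,0],0,0.0],
    [[-0.009,-0.005,0],0,0.0],
    [[-0.005,-0.002,0],0,0.0],
  ],
)

```text
time: 5.42
position: [0.528, 0.0233, 0.3528]
ee_rot: [0.229, 0.974, -0.0, 0.0]
wrist_force: [1.1, -0.2, 0.9]
opening: 0.0119
grip_force: 50.0
```

Run:
```python
from h import *
s=robot.sense();M=R.from_quat(s["ee_rot"]).as_matrix();print(s["time"],s["position"],s["wrist_force"],s["grip_force"],s["opening"],"\n",M.round(3), "tool y ang",np.degrees(np.arctan2(M[1,1],M[0,1])))
print("to go",M.T@(np.array([.527,.0244,.251])-s["position"]))
```

```text
5.4167 [0.52798343 0.02333395 0.35276057] [ 1.05583567 -0.24432229  0.92992395] 49.95542585849762 0.011935567620445906 
 [[-0.895  0.445  0.   ]
 [ 0.445  0.895 -0.001]
 [-0.001 -0.    -1.   ]] tool y ang 63.5645363120675
to go [0.00142792 0.0005656  0.10175931]
```

Now I'll pull down 0.102 m.

Request:
drive_tool(
  rows=[
    [[0,0,0.004],0,0.0],
    [[0,0,0.009],0,0.0],
    [[0,0,0.01],0,0.0],
    [[0,0,0.01],0,0.0],
    [[0,0,0.01],0,0.0],
    [[0,0,0.01],0,0.0],
    [[0,0,0.01],0,0.0],
    [[0,0,0.01],0,0.0],
    [[0,0,0.01],0,0.0],
    [[0,0,0.01],0,0.0],
    [[0,0,0.007],0,0.0],
    [[0,0,0.002],0,0.0],
  ],
)

```text
time: 6.42
position: [0.5282, 0.026, 0.2517]
ee_rot: [0.227, 0.974, 0.001, 0.001]
wrist_force: [-0.6, -0.2, 9.0]
opening: 0.0116
grip_force: 50.0
```

Run:
```python
from h import *
s=robot.sense();M=R.from_quat(s["ee_rot"]).as_matrix();print(s["time"],s["position"],"F tool",M.T@s["wrist_force"],s["ft_torque"],s["opening"])
a=robot.capture("scene")[:,:,::-1];b=robot.capture("wrist")[:,:,::-1];t=robot.capture("top")[:,:,::-1]
p=proj(robot.get_calibration("scene"),[.5,.04,.19]).astype(int);print(p)
x,y=p;o=np.zeros((600,800,3),np.uint8);o[:,:400]=cv2.resize(a[y-60:y+60,x-40:x+40],(400,600),interpolation=2);o[:300,400:]=cv2.resize(b[100:250,210:410],(400,300),interpolation=2);o[300:,400:]=cv2.resize(t[190:265,260:360],(400,300),interpolation=2);cv2.imwrite("pics/d.png",o)
```

```text
6.4167 [0.52821347 0.02603198 0.25166923] F tool [ 0.45445303 -0.40397962 -9.05189756] [0.28046705 0.07140016 0.0266361 ] 0.011594317615471484
[287 209]
```

View pics/d.png

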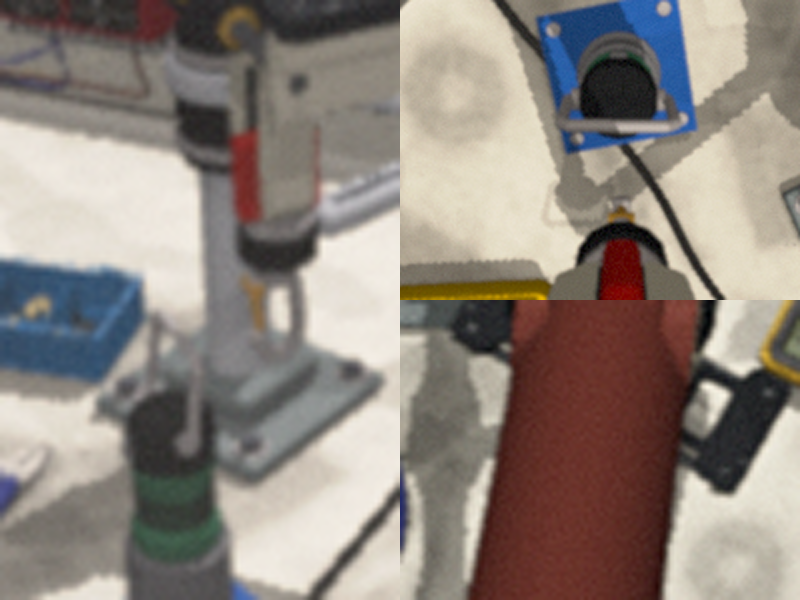

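The bail bar is now parallel to the tool's y axis in the wrist view, with its middle at about (322,162) and the latch ahead of it at (321,207). I'll check the lateral offset.

Run:
```python
from h import *
s=robot.sense();M=R.from_quat(s["ee_rot"]).as_matrix();V=robot.get_calibration("wrist")
f=lambda u,v:(210+(u-400)/2,100+v/2)
for z in(.178,.181,.184):
    a,b=plane(V,f(566,126),z),plane(V,f(684,124),z)
    print(z,"bar in tool",M.T@((a+b)/2-s["position"]),np.linalg.norm(a-b),M.T@(a-b))
print("latch in tool @origin-25",M.T@(plane(V,f(622,212),s["position"][2]-.0645)-s["position"]))
S=robot.get_calibration("scene");print("bar w+s",two(V,f(625,125),S,(287-40+178/5,209-60+338/5)))
def zat(cal,p,xy):
    e,d=ray(cal,p);h=d[:2];t=h@(np.array(xy)-e[:2])/(h@h);return e+d*t
print("hook bottom",zat(S,(287-40+280/5,209-60+357/5),s["position"][:2]))
```

```text
0.178 bar in tool [0.04271527 0.00112447 0.07423346] 0.04643527822468957 [-0.00080097 -0.04642821 -0.00012369]
0.181 bar in tool [0.04323369 0.00109837 0.07123171] 0.045797012904665514 [-0.00078996 -0.04579004 -0.00012199]
0.184 bar in tool [0.0437521  0.00107226 0.06822996] 0.045158747584641445 [-0.00077895 -0.04515187 -0.00012029]
latch in tool @origin-25 [ 9.89312419e-03 -2.84516864e-05  6.44689905e-02]
bar w+s (array([0.49143951, 0.04570615, 0.17608997]), np.float64(0.0002793217854894817))
hook bottom [0.52982735 0.02440439 0.15496542]
```

Request:
drive_tool(
  rows=[
    [[0.003,0.001,0.001],0,0.0],
    [[0.004,0,0.0005],0,0.0],
    [[0.004,0,0],0,0.0],
    [[0.004,0,0],0,0.0],
    [[0.004,0,0],0,0.0],
    [[0.004,0,0],0,0.0],
    [[0.002,0,0],0,0.0],
    [[0,0,0],0,0.0],
    [[0,0,0],0,0.0],
  ],
)

```text
time: 7.32
position: [0.5066, 0.0381, 0.2512]
ee_rot: [0.227, 0.974, 0.001, 0.002]
wrist_force: [-0.5, -0.3, 8.2]
opening: 0.012
grip_force: 50.0
```

Request:
drive_tool(
  rows=[
    [[0.001,0,0],0,0.0],
    [[0.001,0,0],0,0.0],
    [[0.001,0,0],0,0.0],
    [[0.001,0,0],0,0.0],
    [[0.001,0,0],0,0.0],
    [[0,0,0],0,0.0],
    [[0,0,0],0,0.0],
  ],
)

```text
time: 7.9
position: [0.5022, 0.0402, 0.2512]
ee_rot: [0.227, 0.974, 0.001, 0.002]
wrist_force: [0.1, 0.1, 8.1]
opening: 0.0118
grip_force: 50.0
```

Request:
drive_tool(
  rows=[
    [[0.001,0,0],0,0.0],
    [[0.001,0,0],0,0.0],
    [[0.001,0,0],0,0.0],
    [[0.001,0,0],0,0.0],
    [[0,0,0],0,0.0],
    [[0,0,0],0,0.0],
  ],
)

```text
time: 8.4
position: [0.499, 0.0419, 0.2513]
ee_rot: [0.227, 0.974, 0.001, 0.003]
wrist_force: [-0.1, -0.1, 9.8]
opening: 0.0116
grip_force: 50.0
```

Request:
drive_tool(
  rows=[
    [[0.001,0,0],0,0.0],
    [[0.001,0,0],0,0.0],
    [[0.001,0,0],0,0.0],
    [[0.001,0,0],0,0.0],
    [[0,0,0],0,0.0],
    [[0,0,0],0,0.0],
  ],
)

```text
time: 8.9
position: [0.496, 0.0434, 0.2516]
ee_rot: [0.227, 0.974, 0.001, 0.003]
wrist_force: [0.7, -0.9, 9.2]
opening: 0.0119
grip_force: 50.0
```

Request:
drive_tool(
  rows=[
    [[0.001,0,0],0,0.0],
    [[0.001,0,0],0,0.0],
    [[0.001,0,0],0,0.0],
    [[0,0,0],0,0.0],
    [[0,0,0],0,0.0],
  ],
)

```text
time: 9.32
position: [0.4937, 0.0446, 0.2517]
ee_rot: [0.227, 0.974, 0.001, 0.004]
wrist_force: [2.4, -0.7, 10.4]
opening: 0.0117
grip_force: 50.0
```

Request:
drive_tool(
  rows=[
    [[0.001,0,0],0,0.0],
    [[0.001,0,0],0,0.0],
    [[0.001,0,0],0,0.0],
    [[0,0,0],0,0.0],
    [[0,0,0],0,0.0],
  ],
)

```text
time: 9.73
position: [0.4913, 0.0457, 0.2517]
ee_rot: [0.227, 0.974, 0.001, 0.004]
wrist_force: [2.2, -0.8, 9.3]
opening: 0.0117
grip_force: 50.0
```

Request:
drive_tool(
  rows=[
    [[0.001,0,0],0,0.0],
    [[0.001,0,0],0,0.0],
    [[0.001,0,0],0,0.0],
    [[0,0,0],0,0.0],
    [[0,0,0],0,0.0],
  ],
)

```text
time: 10.15
position: [0.4889, 0.0469, 0.2519]
ee_rot: [0.227, 0.974, 0.001, 0.005]
wrist_force: [2.0, 0.1, 9.7]
opening: 0.0116
grip_force: 50.0
```

Run:
```python
from h import *
s=robot.sense();M=R.from_quat(s["ee_rot"]).as_matrix();print(s["time"],s["position"],"F tool",M.T@s["wrist_force"],s["ft_torque"])
a=robot.capture("scene")[:,:,::-1];b=robot.capture("wrist")[:,:,::-1]
x,y=275,209;o=np.zeros((600,800,3),np.uint8);o[:,:400]=cv2.resize(a[y-45:y+45,x-30:x+30],(400,600),interpolation=2);o[:300,400:]=cv2.resize(b[140:240,253:386],(400,300),interpolation=2);cv2.imwrite("pics/e.png",o)
```

```text
10.15 [0.48892204 0.04688204 0.25191231] F tool [-1.81331059  0.96532374 -9.66537132] [-0.09233757 -0.24504003  0.01726226]
```

View pics/e.png

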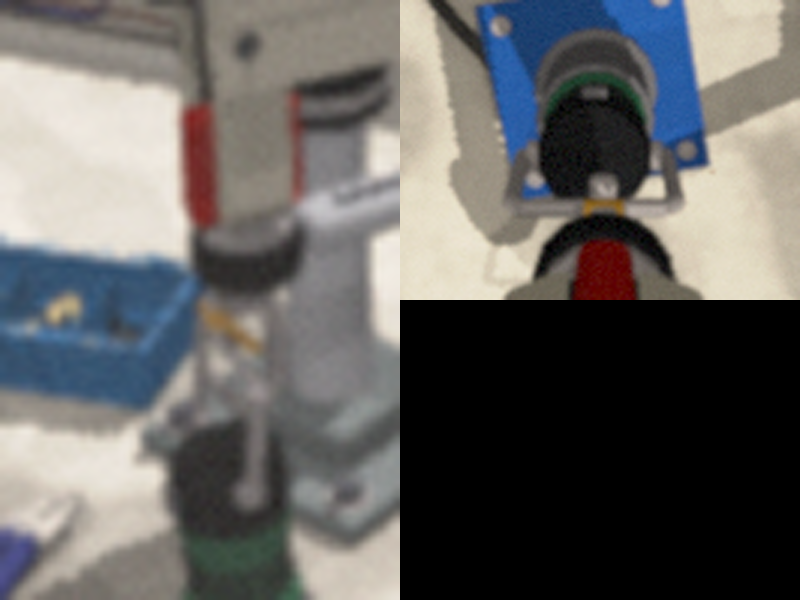

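The brass latch is swung inward and the bar is in the mouth: latch in the wrist crop at (605,205), hook tip past the bar. I'll press on until I feel the back.

Request:
drive_tool(
  rows=[
    [[0.001,0,0],0,0.0],
    [[0.001,0,0],0,0.0],
    [[0.001,0,0],0,0.0],
    [[0,0,0],0,0.0],
    [[0,0,0],0,0.0],
  ],
)

```text
time: 10.67
position: [0.4863, 0.0483, 0.252]
ee_rot: [0.227, 0.974, 0.001, 0.005]
wrist_force: [1.9, -1.3, 10.3]
opening: 0.0122
grip_force: 50.0
```

Request:
drive_tool(
  rows=[
    [[0.001,0,0],0,0.0],
    [[0.001,0,0],0,0.0],
    [[0,0,0],0,0.0],
    [[0,0,0],0,0.0],
  ],
)

```text
time: 11.0
position: [0.4845, 0.0492, 0.2521]
ee_rot: [0.227, 0.974, 0.001, 0.005]
wrist_force: [2.6, -1.1, 10.1]
opening: 0.0115
grip_force: 50.0
```

Request:
drive_tool(
  rows=[
    [[0.001,0,0],0,0.0],
    [[0.001,0,0],0,0.0],
    [[0,0,0],0,0.0],
    [[0,0,0],0,0.0],
  ],
)

```text
time: 11.33
position: [0.4826, 0.0502, 0.2521]
ee_rot: [0.227, 0.974, 0.001, 0.004]
wrist_force: [1.5, -2.5, 11.8]
opening: 0.0116
grip_force: 50.0
```

Request:
drive_tool(
  rows=[
    [[0.001,0,0],0,0.0],
    [[0.001,0,0],0,0.0],
    [[0,0,0],0,0.0],
    [[0,0,0],0,0.0],
  ],
)

```text
time: 11.67
position: [0.4806, 0.0512, 0.252]
ee_rot: [0.227, 0.974, 0.001, 0.004]
wrist_force: [2.0, -0.4, 10.5]
opening: 0.0117
grip_force: 50.0
```

Request:
drive_tool(
  rows=[
    [[0.001,0,0],0,0.0],
    [[0.001,0,0],0,0.0],
    [[0,0,0],0,0.0],
    [[0,0,0],0,0.0],
  ],
)

```text
time: 12.0
position: [0.4793, 0.0518, 0.2521]
ee_rot: [0.227, 0.974, 0.001, 0.005]
wrist_force: [3.3, -1.2, 9.9]
opening: 0.0119
grip_force: 50.0
```

Request:
drive_tool(
  rows=[
    [[0.001,0,0],0,0.0],
    [[0,0,0],0,0.0],
    [[0,0,0],0,0.0],
  ],
)

```text
time: 12.25
position: [0.4789, 0.0519, 0.2521]
ee_rot: [0.227, 0.974, 0.001, 0.005]
wrist_force: [2.7, -1.6, 10.3]
opening: 0.0118
grip_force: 50.0
```

Request:
drive_tool(
  rows=[
    [[0.001,0,0],0,0.0],
    [[0,0,0],0,0.0],
    [[0,0,0],0,0.0],
  ],
)

```text
time: 12.5
position: [0.4786, 0.0521, 0.2522]
ee_rot: [0.228, 0.974, 0.001, 0.006]
wrist_force: [4.8, -2.4, 9.3]
opening: 0.0119
grip_force: 50.0
```

Run:
```python
from h import *
s=robot.sense();M=R.from_quat(s["ee_rot"]).as_matrix();print(s["time"],s["position"],"F tool",M.T@s["wrist_force"],s["ft_torque"])
a=robot.capture("scene")[:,:,::-1];b=robot.capture("wrist")[:,:,::-1]
x,y=275,209;o=np.zeros((600,800,3),np.uint8);o[:,:400]=cv2.resize(a[y-45:y+45,x-30:x+30],(400,600),interpolation=2);o[:300,400:]=cv2.resize(b[140:240,253:386],(400,300),interpolation=2);cv2.imwrite("pics/f.png",o)
```

```text
12.5 [0.47861547 0.05206754 0.25216165] F tool [-5.46881918  0.0676934  -9.22107124] [-0.30465405 -0.65143799  0.00737425]
```

View pics/f.png

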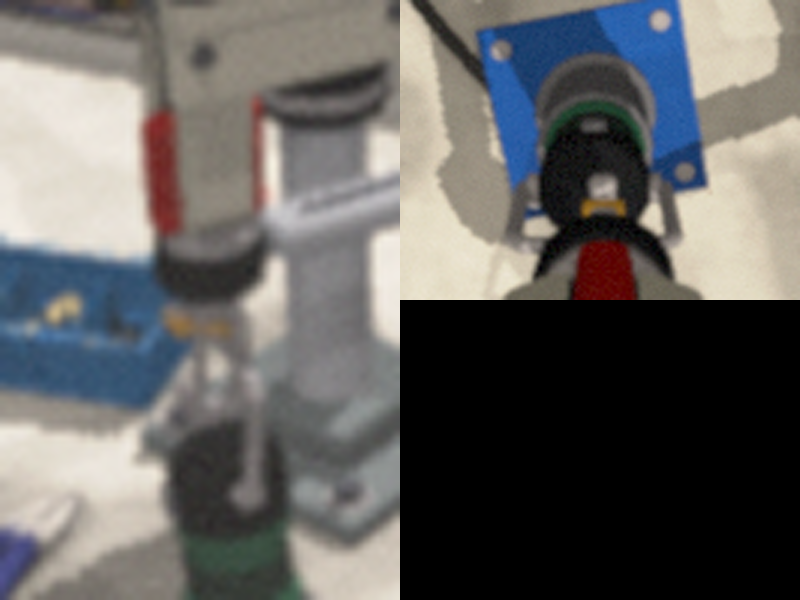

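The bar is felt firm at the back of the hook (5.5 N), with the latch held in above it. Now I'll ease up slowly, relaxing the push.

Request:
drive_tool(
  rows=[
    [[-0.001,0,-0.001],0,0.0],
    [[0,0,-0.001],0,0.0],
    [[0,0,-0.0015],0,0.0],
    [[0,0,-0.0015],0,0.0],
    [[0,0,-0.0015],0,0.0],
    [[0,0,-0.0015],0,0.0],
    [[0,0,-0.0015],0,0.0],
    [[0,0,-0.0015],0,0.0],
    [[0,0,-0.001],0,0.0],
    [[0,0,0],0,0.0],
  ],
)

```text
time: 13.43
position: [0.4786, 0.0517, 0.2636]
ee_rot: [0.228, 0.974, 0.001, 0.005]
wrist_force: [4.3, -2.3, 7.1]
opening: 0.0117
grip_force: 50.0
```

Request:
drive_tool(
  rows=[
    [[-0.001,0,-0.001],0,0.0],
    [[-0.0005,0,-0.001],0,0.0],
    [[0,0,-0.001],0,0.0],
    [[0,0,-0.001],0,0.0],
    [[0,0,-0.001],0,0.0],
    [[0,0,0],0,0.0],
    [[0,0,0],0,0.0],
  ],
)

```text
time: 14.02
position: [0.4786, 0.0513, 0.2673]
ee_rot: [0.228, 0.974, 0.0, 0.003]
wrist_force: [4.4, -2.9, 3.8]
opening: 0.012
grip_force: 50.0
```

Run:
```python
from h import *
s=robot.sense();M=R.from_quat(s["ee_rot"]).as_matrix();print(s["time"],s["position"],"F tool",M.T@s["wrist_force"],s["ft_torque"])
a=robot.capture("scene")[:,:,::-1];b=robot.capture("wrist")[:,:,::-1]
x,y=275,204;o=np.zeros((600,800,3),np.uint8);o[:,:400]=cv2.resize(a[y-45:y+45,x-30:x+30],(400,600),interpolation=2);o[:300,400:]=cv2.resize(b[140:240,253:386],(400,300),interpolation=2);cv2.imwrite("pics/k.png",o)
```

```text
14.0167 [0.47860041 0.05126179 0.26727852] F tool [-5.27063418 -0.609693   -3.7575235 ] [-0.14116979 -1.0159618  -0.01635989]
```

View pics/k.png

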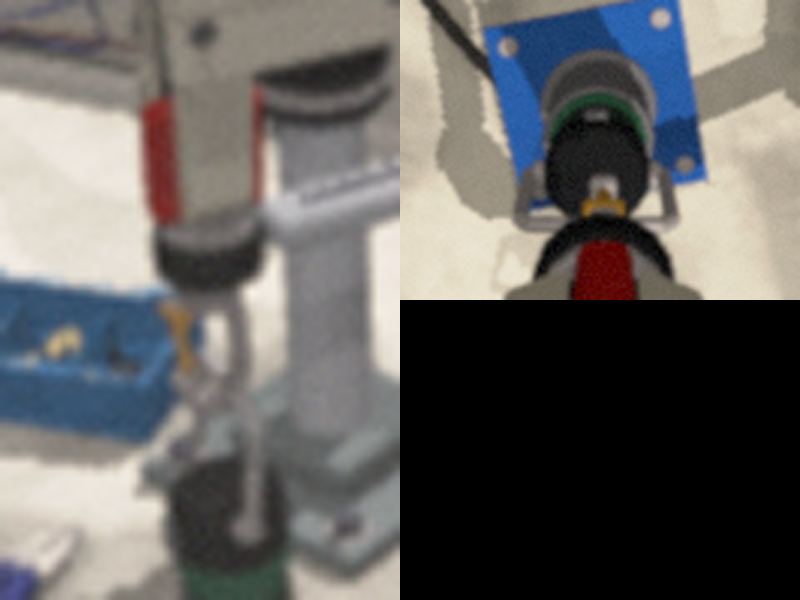

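The latch is shut above the bar, and the bar lies in the hook's bottom with the load coming on. Next I'll ease the sideways lean off before lifting.

Request:
drive_tool(
  rows=[
    [[-0.001,0,0],0,0.0],
    [[-0.001,0,0],0,0.0],
    [[-0.001,0,0],0,0.0],
    [[-0.001,0,0],0,0.0],
    [[0,0,0],0,0.0],
    [[0,0,0],0,0.0],
  ],
)

```text
time: 14.62
position: [0.4801, 0.0506, 0.2671]
ee_rot: [0.227, 0.974, 0.001, 0.001]
wrist_force: [0.7, 0.1, 8.2]
opening: 0.0117
grip_force: 50.0
```

Request:
drive_tool(
  rows=[
    [[-0.001,0,0],0,0.0],
    [[-0.001,0,0],0,0.0],
    [[-0.001,0,0],0,0.0],
    [[0,0,0],0,0.0],
    [[0,0,0],0,0.0],
  ],
)

```text
time: 15.03
position: [0.4826, 0.0494, 0.2671]
ee_rot: [0.227, 0.974, 0.001, 0.0]
wrist_force: [0.8, -0.7, 8.7]
opening: 0.0112
grip_force: 50.0
```

Request:
drive_tool(
  rows=[
    [[-0.001,0,0],0,0.0],
    [[-0.001,0,0],0,0.0],
    [[-0.001,0,0],0,0.0],
    [[-0.001,0,0],0,0.0],
    [[-0.001,0,0],0,0.0],
    [[0,0,0],0,0.0],
    [[0,0,0],0,0.0],
  ],
)

```text
time: 15.62
position: [0.487, 0.0473, 0.2672]
ee_rot: [0.227, 0.974, 0.001, 0.0]
wrist_force: [-0.1, 0.1, 8.4]
opening: 0.0116
grip_force: 50.0
```

Request:
drive_tool(
  rows=[
    [[0,0,-0.001],0,0.0],
    [[0,0,-0.001],0,0.0],
    [[0,0,-0.001],0,0.0],
    [[0,0,-0.001],0,0.0],
    [[0,0,0],0,0.0],
    [[0,0,0],0,0.0],
  ],
)

```text
time: 16.12
position: [0.4864, 0.0473, 0.2707]
ee_rot: [0.227, 0.974, 0.001, -0.0]
wrist_force: [0.2, -0.2, 5.8]
opening: 0.0117
grip_force: 50.0
```

Request:
drive_tool(
  rows=[
    [[0,0,-0.001],0,0.0],
    [[0,0,-0.001],0,0.0],
    [[0,0,-0.001],0,0.0],
    [[0,0,-0.001],0,0.0],
    [[0,0,0],0,0.0],
    [[0,0,0],0,0.0],
  ],
)

```text
time: 16.62
position: [0.4863, 0.0473, 0.2746]
ee_rot: [0.227, 0.974, 0.001, -0.001]
wrist_force: [0.3, -0.4, 6.5]
opening: 0.0117
grip_force: 50.0
```

The driver's weight is on the hook with no side force, so I'll lift steadily.

Request:
drive_tool(
  rows=[
    [[0,0,-0.002],0,0.0],
    [[0,0,-0.002],0,0.0],
    [[0,0,-0.002],0,0.0],
    [[0,0,-0.002],0,0.0],
    [[0,0,-0.002],0,0.0],
    [[0,0,-0.002],0,0.0],
    [[0,0,-0.002],0,0.0],
    [[0,0,-0.002],0,0.0],
    [[0,0,-0.002],0,0.0],
    [[0,0,-0.002],0,0.0],
  ],
)

```text
time: 17.45
position: [0.4868, 0.0464, 0.2943]
ee_rot: [0.228, 0.974, -0.0, -0.0]
wrist_force: [0.3, 0.8, 3.9]
opening: 0.0118
grip_force: 50.0
```

Request:
drive_tool(
  rows=[
    [[0,0,-0.002],0,0.0],
    [[0,0,-0.002],0,0.0],
    [[0,0,-0.002],0,0.0],
    [[0,0,-0.002],0,0.0],
    [[0,0,-0.002],0,0.0],
    [[0,0,-0.002],0,0.0],
    [[0,0,-0.002],0,0.0],
    [[0,0,-0.002],0,0.0],
    [[0,0,-0.002],0,0.0],
    [[0,0,-0.002],0,0.0],
  ],
)

```text
time: 18.28
position: [0.4868, 0.0464, 0.3143]
ee_rot: [0.228, 0.974, -0.0, -0.0]
wrist_force: [-0.2, -0.2, 5.1]
opening: 0.0118
grip_force: 50.0
```

Request:
drive_tool(
  rows=[
    [[0,0,-0.002],0,0.0],
    [[0,0,-0.002],0,0.0],
    [[0,0,-0.002],0,0.0],
    [[0,0,-0.002],0,0.0],
    [[0,0,-0.002],0,0.0],
    [[0,0,-0.002],0,0.0],
    [[0,0,-0.002],0,0.0],
    [[0,0,-0.002],0,0.0],
    [[0,0,-0.001],0,0.0],
    [[0,0,-0.001],0,0.0],
  ],
)

```text
time: 19.12
position: [0.487, 0.0464, 0.3323]
ee_rot: [0.228, 0.974, 0.0, 0.0]
wrist_force: [0.2, 1.0, 4.1]
opening: 0.0115
grip_force: 50.0
```

Request:
drive_tool(
  rows=[
    [[0,0,-0.001],0,0.0],
    [[0,0,-0.001],0,0.0],
    [[0,0,-0.001],0,0.0],
    [[0,0,-0.001],0,0.0],
    [[0,0,-0.001],0,0.0],
    [[0,0,-0.001],0,0.0],
    [[0,0,-0.001],0,0.0],
    [[0,0,-0.001],0,0.0],
    [[0,0,-0.001],0,0.0],
    [[0,0,-0.001],0,0.0],
  ],
)

```text
time: 19.95
position: [0.4869, 0.0464, 0.3422]
ee_rot: [0.228, 0.974, -0.0, -0.0]
wrist_force: [0.4, 0.2, 4.4]
opening: 0.0116
grip_force: 50.0
```

Request:
drive_tool(
  rows=[
    [[0,0,-0.001],0,0.0],
    [[0,0,-0.001],0,0.0],
    [[0,0,-0.001],0,0.0],
    [[0,0,-0.001],0,0.0],
    [[0,0,-0.001],0,0.0],
    [[0,0,-0.001],0,0.0],
    [[0,0,-0.001],0,0.0],
    [[0,0,-0.001],0,0.0],
    [[0,0,-0.0005],0,0.0],
    [[0,0,0],0,0.0],
    [[0,0,0],0,0.0],
  ],
)

```text
time: 20.87
position: [0.4869, 0.0463, 0.3508]
ee_rot: [0.228, 0.974, 0.0, 0.0]
wrist_force: [-0.3, 0.1, 4.7]
opening: 0.0116
grip_force: 50.0
```

Request:
drive_tool(
  rows=[
    [[0,0,-0.0005],0,0.0],
    [[0,0,-0.0005],0,0.0],
    [[0,0,-0.0005],0,0.0],
    [[0,0,-0.0005],0,0.0],
    [[0,0,0],0,0.0],
    [[0,0,0],0,0.0],
  ],
)

```text
time: 21.37
position: [0.4866, 0.0464, 0.3523]
ee_rot: [0.228, 0.974, -0.0, -0.0]
wrist_force: [-0.0, -0.1, 2.8]
opening: 0.0116
grip_force: 50.0
```

Request:
drive_tool(
  rows=[
    [[0,0,-0.0005],0,0.0],
    [[0,0,-0.0005],0,0.0],
    [[0,0,-0.0005],0,0.0],
    [[0,0,0],0,0.0],
    [[0,0,0],0,0.0],
  ],
)

```text
time: 21.78
position: [0.4861, 0.0463, 0.3532]
ee_rot: [0.228, 0.974, -0.001, -0.001]
wrist_force: [0.1, -0.2, -3.8]
opening: 0.0116
grip_force: 50.0
```

At the top stop now: the force has reversed. I'll let any swing die and release gently.

Request:
drive_tool(
  rows=[
    [[0,0,0.0004],0,0.0],
    [[0,0,0],0,0.0],
    [[0,0,0],0,0.0],
    [[0,0,0],0,0.0],
    [[0,0,0],0,0.0],
    [[0,0,0],0,0.0],
    [[0,0,0],0,0.0],
    [[0,0,0],0,0.0],
    [[0,0,0],0,0.0],
    [[0,0,0],0,0.0],
    [[0,0,0],0,0.0],
    [[0,0,0],0,0.0],
  ],
  squeeze=15,
)

```text
time: 22.78
position: [0.4866, 0.0464, 0.3534]
ee_rot: [0.228, 0.974, -0.0, -0.0]
wrist_force: [-0.0, -0.5, -8.5]
opening: 0.0119
grip_force: 15.0
```

Request:
drive_tool(
  rows=[
    [[0,0,0],0,0.013],
    [[0,0,0],0,0.014],
    [[0,0,0],0,0.015],
    [[0,0,0],0,0.017],
    [[0,0,0],0,0.02],
    [[0,0,0],0,0.025],
    [[0,0,0],0,0.03],
    [[0,0,0],0,0.04],
    [[0,0,0],0,0.05],
    [[0,0,0],0,0.05],
  ],
)

```text
time: 23.62
position: [0.4869, 0.0464, 0.3537]
ee_rot: [0.228, 0.974, -0.0, -0.0]
wrist_force: [-0.1, -0.1, 0.0]
opening: 0.0456
grip_force: 0.0
```

Request:
drive_tool(
  rows=[
    [[0,0,-0.01],0,0.05],
    [[0,0,-0.01],0,0.05],
    [[0,0,-0.01],0,0.05],
    [[0,0,-0.015],0,0.05],
    [[0,0,-0.015],0,0.05],
    [[0,0,-0.015],0,0.05],
    [[0,0,-0.01],0,0.05],
    [[0,0,0],0,0.05],
    [[0,0,0],0,0.05],
    [[0,0,0],0,0.05],
    [[0,0,0],0,0.05],
    [[0,0,0],0,0.05],
  ],
)

```text
time: 24.62
position: [0.4866, 0.0464, 0.4379]
ee_rot: [0.228, 0.974, -0.0, -0.001]
wrist_force: [-1.3, 0.4, -0.2]
opening: 0.0497
grip_force: 0.0
```

```bash
cat > chk.py <<'E'
from h import *
import time
S=robot.get_calibration("scene");p=None
# green body band + red grip positions in scene, several frames
for i in range(3):
    a=robot.capture("scene")[:,:,::-1];h=cv2.cvtColor(np.ascontiguousarray(a),40)
    out=[]
    for lo,hi,box in(((0,150,80),(8,255,255),(235,80,300,160)),((60,60,20),(90,255,200),(240,150,320,290)),((105,120,60),(125,255,255),(250,240,325,310)),):
        m=cv2.inRange(h,lo,hi);k=np.zeros_like(m);x0,y0,x1,y1=box;k[y0:y1,x0:x1]=m[y0:y1,x0:x1]
        n,l,s,c=cv2.connectedComponentsWithStats(k);j=1+np.argmax(s[1:,4]) if n>1 else 0;out.append((c[j].round(2).tolist(),int(s[j,4])))
    print(robot.sense()["time"],out)
print("expected px grip",proj(S,[.486,.046,.345]),"green docked z.10",proj(S,[.482,.048,.1]),"lifted",proj(S,[.486,.046,.185]))
E
python3 chk.py
```

```text
24.6667 [([276.38, 139.02], 370), ([282.25, 222.96], 73), ([283.84, 283.91], 496)]
24.7167 [([276.41, 139.03], 371), ([282.32, 222.62], 76), ([283.75, 283.95], 499)]
24.7667 [([276.62, 139.19], 365), ([282.28, 222.74], 74), ([283.79, 283.9], 489)]
expected px grip [275.86627092 140.06753807] green docked z.10 [280.49154907 248.8031875 ] lifted [280.400747   214.01992933]
```

Grip at the stop height, driver lifted, dock unmoved. I'll wait a little for any sway, then check once more.

Request:
drive_tool(
  rows=[
    [[0,0,0],0,0.05],
    [[0,0,0],0,0.05],
    [[0,0,0],0,0.05],
    [[0,0,0],0,0.05],
    [[0,0,0],0,0.05],
    [[0,0,0],0,0.05],
    [[0,0,0],0,0.05],
    [[0,0,0],0,0.05],
    [[0,0,0],0,0.05],
    [[0,0,0],0,0.05],
    [[0,0,0],0,0.05],
    [[0,0,0],0,0.05],
  ],
)

```text
time: 25.77
position: [0.4869, 0.0464, 0.4387]
ee_rot: [0.228, 0.974, -0.0, -0.0]
wrist_force: [0.1, -0.1, -0.5]
opening: 0.0498
grip_force: 0.0
```

Request:
drive_tool(
  rows=[
    [[0,0,0],0,0.05],
    [[0,0,0],0,0.05],
    [[0,0,0],0,0.05],
    [[0,0,0],0,0.05],
    [[0,0,0],0,0.05],
    [[0,0,0],0,0.05],
    [[0,0,0],0,0.05],
    [[0,0,0],0,0.05],
    [[0,0,0],0,0.05],
    [[0,0,0],0,0.05],
    [[0,0,0],0,0.05],
    [[0,0,0],0,0.05],
  ],
)

```text
time: 26.77
position: [0.4869, 0.0464, 0.4388]
ee_rot: [0.228, 0.974, -0.0, -0.0]
wrist_force: [0.4, -0.5, -0.3]
opening: 0.0501
grip_force: 0.0
```

```bash
python3 chk.py && python3 -c "
from plant import robot
print(robot.finish_job())"
```

```text
26.8167 [([276.64, 139.34], 357), ([282.04, 222.76], 71), ([283.92, 284.04], 497)]
26.8667 [([276.35, 138.98], 368), ([282.3, 222.85], 71), ([283.88, 283.86], 496)]
26.9167 [([276.35, 139.12], 371), ([282.3, 222.81], 74), ([284.0, 283.92], 493)]
expected px grip [275.86627092 140.06753807] green docked z.10 [280.49154907 248.8031875 ] lifted [280.400747   214.01992933]
the job is handed in; nothing more can be done
None
```

The screwdriver hangs still on the latched hook at the top of the balancer's travel, out of its dock and let go; sideways press readings stayed near 5.5 N (read between short moves, not continuously), and the job was handed in at about 27 s.

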